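Roll the ink roller onto the solid line

TASK

Get the long ink roller lying on the rubber mat ready for measuring: push its top sideways with a fingertip so that it rolls (turns over as it goes, rather than being dragged) until it lies still along the solid line, centred over it. The dashed line is not the one. Do not pick the roller up or roll it off the mat, and leave the other things where they are.

Things in the scene. Friction and masses are not known exactly. Their poses are not given: they have to be found in the camera images.
- roller: the long ink roller: grey cylinder 44 mm in diameter, 160 mm long, a steel pin 10 mm thick and 20 mm long out of each end, about 0.4 kg, loose, lying near the mat's middle, within 5 degrees of parallel to the lines. Origin on its axis at mid length (26 mm above the bench; its top is 48 mm above the bench); x runs along the roller; y and z turn with it as it rolls (z up at the start)
- solid_line: the unbroken white line painted on the mat, 240 mm long, 5 mm wide. Origin at its middle on the mat's upper face; x runs along the line, y across it, z up. It lies 60 to 135 mm to one side of the roller (left or right varies)
- dashed_line: the broken white line (seven 20 mm dashes over 240 mm) on the other side of the roller, parallel to the solid one; not the goal. Same axes
- mat: fixed black rubber mat 380 (x) x 400 (y) mm, 4 mm thick; origin under its middle; the lines run along x, the roller rolls along y. A fingertip pressed on the roller's top with a few N does not slip: the roller moves by half the finger's travel, so a long way takes several strokes. Let go, it soon stops by itself. A push low on its flank tends to drag it
- ink_jar: closed ink jar, 56 mm across, 65 mm high, standing at the far end of the mat (robot-side end is the near one); origin at the centre of its underside; leave alone
- spare_roller: spare short roller standing upright on one end, 32 mm across, 70 mm high plus a 15 mm pin on top, on the near end of the mat; origin at the centre of its underside; leave alone
- spacer: aluminium spacer block 50 x 30 x 20 mm on the near end of the mat; origin at the centre of its underside; leave alone
- tape: roll of paper tape lying flat, 90 mm across, 24 mm high, on the bench to the left of the mat; origin at the centre of its underside; leave alone
- squeegee: wooden printing squeegee lying down, 200 x 38 x 35 mm, on the bench to the right of the mat; origin at the centre of its underside; leave alone
- brush_pot: steel pot, 80 mm across, 100 mm high, on the bench to the right of the mat, beyond the squeegee; origin at the centre of its underside; leave alone
Things that resemble listed ones, but are neither listed nor needed, are in the scene too. What is shaped like the roller but blue is not meant.

How it is judged:
By the outcome, as a careful person would: the job done as asked, in the order asked, and still so for the second after the job is handed in, with the robot touching nothing.
It also fails if it takes over 51 s, if anything falls off the work surface, if the arm or the gripper's body presses on something with over 40 N, if the wrist force passes 120 N, or if a joint passes its speed limit or range.

ROBOT

A 6-joint arm with a two-finger parallel gripper is mounted at the origin on the work surface. World frame = base frame: x ahead of the robot, y to its left, z up, the work surface at z = 0. Lengths are in mm, angles in rad, forces in N, time in s.
With the tool pointing down it reaches from about 275 to 750 mm from the base axis. Payload 10.2 kg.
Tool frame: the origin (TCP) lies at the very end of the fingers, on their centre line; the grasp point (between the pads) lies 19 mm behind it (ctrl.tcp_to_grasp is the distance from the TCP to the grasp point, in mm); z points along the fingers, x is the direction in which the jaws open and shut, and the axes are right-handed (so a half turn about z gives the same grasp; the last joint's range is limited). The gripper opens to 85 mm and grips with 20 to 120 N. Pads are 22 mm wide; open, the fingers measure 114 mm over their backs; the gripper's body (76 mm by 85 mm) begins 54 mm behind the grasp point. The pads swing forward as they close: fully open they stand 13 mm farther back than shut.
Start: joints at [-1.416, 0.313, 1.498, -0, 1.331, -0.223], TCP at [193.648, -487.987, 231.294] pointing down, gripper open.
Joint ranges: [-2.94, 2.94], [-0.97, 2.17], [0.19, 2.56], [-1.23, 4.37], [0.02, 3.11], [-2.88, 2.88]. Speed limits (rad/s): [2.39, 2.39, 3.01, 3.14, 3.14, 3.14].

INTERFACE

Orientations are given as a unit quaternion [w, x, y, z].
In Python, from rig import monitor, vision, order, ctrl gives the robot as it stands. The module is installed in compiled form; this text tells all that it offers.
- The arm moves only by the shell command python3 -m pendant 'ROWS' [FORCE]. ROWS is JSON, a list that holds one entry, the list of rows, each a list of 5 numbers: the closure, from -1 (fully open) to 1 (shut), then the shift along the world's x, y, z in m, then the turn about the world's z in degrees. In form: [[[fingers, dx, dy, dz, spin], ...]]. A call has 1 to 20 rows; each row is the pose to reach, as a shift and turn from the pose commanded when the call began; what a row does not reach only later rows make up. A row lasts 1/10 s, in which the tool goes at most 50 mm and 8.59 degrees, less where a joint would pass 70% of its speed; a pose out of reach is approached as far as the arm can. A call with a gripper value outside its range is refused whole. The fingers move at their own pace and stop on an object; FORCE is the grip in N (left out, the last holds). Time passes only in rows, so rows that repeat a pose let the fingers close. It gives the time, the measured TCP pose, the force and the opening at its end, in the units of the state.
- monitor.sense(): the state, without advancing time (a new reading comes with each control period).
- vision.capture(name): name is "side" or "top" or "wrist"; returns (picture, depth): 384x512x3 uint8, red, green, blue; 384x512 float32, mm along the optical axis (not along the pixel's ray), 0 where there is no reading.
- vision.camera_info(name): a dict with "fov_y" (degrees; the focal length in pixels is half the picture's height over the tangent of half this angle, whatever the lens; pixels are square), "cx", "cy" (the principal point, pixels), "distortion" ([k1, k2, p1, p2, k3] as OpenCV has them; the pictures are not rectified), "R" (3x3) and "t" (3): a world point X has camera coordinates R X + t; the wrist camera has in their place "hand_eye" (4x4, takes a point from camera to tool coordinates, whose origin is the TCP and whose axes are the tool frame's). Camera axes: x right, y down, z forward; pixel columns grow to the right and rows downward; lengths in mm; the calibration is good to about 2 mm. A picture is of the moment at which its call begins: read the wrist's pose just before it. camera_info takes no time and is no camera call.
- order.finish_job(): hands the job in, once; it reports no verdict.
The state is a dict: "time_s": time; "joints": joint angles; "dq": joint speeds; "tau": joint torques, N m; "eef_pos": TCP position; "ee_rot": TCP orientation; "force": force on the tool from outside, world axes, zero at the start; "wrist_torque": the same for the moment, N m; "grip_width": opening from 0.0 (shut) to 1.0 (fully open).
Only numpy, scipy, OpenCV 4.12 (cv2) and the standard library are available. Lean on these libraries where they do the work, as an engineer would, in place of code of your own. Each camera call takes 0.05 s, during which the arm holds its last target.

## Working session

There is one attempt and no reset: what is moved stays moved. The work goes in short steps, Python scripts to look and compute and a shell command to move; the robot and the scene stay as the last step left them, time stands still between calls to the robot, and variables do not carry over. Pictures are saved under pics/ and viewed, and the job is handed in when it is done.

```bash
mkdir -p pics
python3 - <<'E'
from rig import monitor, vision
import cv2,numpy as np
print(monitor.sense())
for n in ["top","side"]:
    p,d=vision.capture(n); cv2.imwrite(f"pics/{n}0.png",p[:,:,::-1]); np.savez(f"pics/{n}0.npz",p=p,d=d)
    print(n,vision.camera_info(n))
print(vision.camera_info("wrist"))
E
```

```text
{'time_s': 0.0, 'joints': array([-1.41637559e+00,  3.13428375e-01,  1.49847166e+00,  4.87857231e-06,
        1.33097034e+00, -2.23388455e-01]), 'dq': array([-1.06111037e-04, -1.50927326e-03, -4.96713320e-04,  8.66118399e-04,
        9.03870965e-06,  7.11433757e-04]), 'tau': array([ 9.24233827e-04, -4.12265396e+01, -2.59744585e+01, -1.22190795e-04,
        4.14663096e-03, -9.41474354e-06]), 'eef_pos': array([ 193.61864596, -487.70965806,  230.73311742]), 'ee_rot': array([-4.68665774e-04,  8.27309923e-01, -5.61745391e-01, -4.34167833e-04]), 'force': array([0.44332015, 1.48765471, 0.08990142]), 'wrist_torque': array([ 0.01704367, -0.02403875, -0.02423463]), 'grip_width': 1.001346378471816}
top {'fov_y': 48.73900392584548, 'cx': 255.92977874210663, 'cy': 185.84403161936686, 'distortion': array([0.04229868, 0.        , 0.        , 0.        , 0.        ]), 'R': array([[ 0.01675204, -0.99984523,  0.0053754 ],
       [-0.98067314, -0.01747849, -0.19487099],
       [ 0.19493479, -0.00200702, -0.98081415]]), 't': array([   6.19423926,  539.44062313, 1251.28373754])}
side {'fov_y': 42.58815086
[... 180 characters left out ...]
340405,  0.01500576],
       [-0.34333117,  0.36762002, -0.8642796 ],
       [ 0.56785017, -0.65172892, -0.50278783]]), 't': array([ 404.33530482,  213.03638673, 1217.48147371])}
{'fov_y': 70.64571828216114, 'cx': 256.6387464043923, 'cy': 192.63980094665177, 'distortion': array([-0.01139373,  0.        ,  0.        ,  0.        ,  0.        ]), 'hand_eye': array([[ 9.99999911e-01, -2.86453830e-04, -3.09912998e-04,
        -1.16844992e+00],
       [ 3.71781687e-04,  9.45459066e-01,  3.25740720e-01,
        -8.41740178e+01],
       [ 1.99700377e-04, -3.25740806e-01,  9.45459088e-01,
        -1.42326106e+02],
       [ 0.00000000e+00,  0.00000000e+00,  0.00000000e+00,
         1.00000000e+00]])}
```

View pics/top0.png

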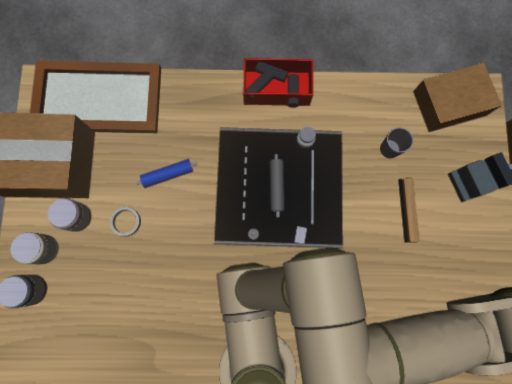

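View pics/side0.png

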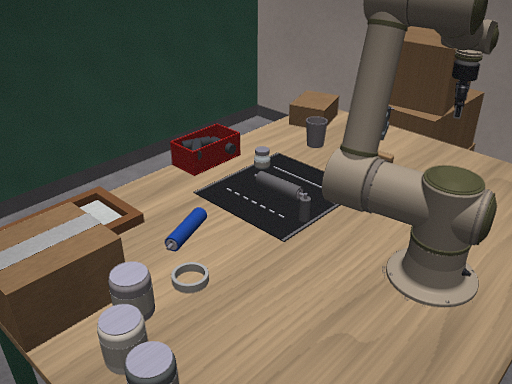

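The top view shows the roller at about (277,185). The solid line is at x≈313, rows 150–222, to the roller's right (-y), and the dashed line is at x≈245. The jar is at (306,136), the spare at (253,234) and the spacer at (300,235). Next I'll measure these.

```bash
cat > h.py <<'E'
import numpy as np,cv2
from rig import vision
def K(ci,h=384):
    f=h/2/np.tan(np.radians(ci["fov_y"])/2)
    return np.array([[f,0,ci["cx"]],[0,f,ci["cy"]],[0,0,1.]])
def ray(ci,uv):
    n=cv2.undistortPoints(np.array(uv,float).reshape(-1,1,2),K(ci),ci["distortion"]).reshape(-1,2)
    return np.c_[n,np.ones(len(n))]
def onplane(ci,uv,z,R=None,t=None):
    R=ci["R"] if R is None else R; t=ci["t"] if t is None else t
    d=ray(ci,uv)@R; o=-R.T@t
    s=(z-o[2])/d[:,2]
    return o+s[:,None]*d
def cloud(ci,d):
    v,u=np.mgrid[0:384,0:512]
    r=ray(ci,np.c_[u.ravel(),v.ravel()])*d.ravel()[:,None]
    return ((r-ci["t"])@ci["R"]).reshape(384,512,3)
E
python3 - <<'E'
from h import *
z=np.load("pics/top0.npz");p,d=z["p"],z["d"];ci=vision.camera_info("top")
cv2.imwrite("pics/topz.png",cv2.resize(p[115:260,205:355,::-1],None,fx=4,fy=4,interpolation=cv2.INTER_NEAREST))
W=cloud(ci,d)
def fit(name,m,z0):
    v,u=np.nonzero(m); P=onplane(ci,np.c_[u,v],z0)[:,:2] if z0 is not None else W[m][:,:2]
    c=P.mean(0);_,s,vt=np.linalg.svd(P-c,full_matrices=False);a=vt[0]*np.sign(vt[0][0])
    q=(P-c)@a; print(name,len(u),c.round(1),"mid",(c+a*(q.max()+q.min())/2).round(1),"ang",np.degrees(np.arctan2(a[1],a[0])).round(2),"ext",np.ptp(q).round(1),np.ptp((P-c)@vt[1]).round(1))
g=p.min(2)
m=np.zeros(g.shape,bool);m[145:226,308:318]=g[145:226,308:318]>90; fit("solid",m,4)
m=np.zeros(g.shape,bool);m[140:226,238:252]=g[140:226,238:252]>90; fit("dash",m,4)
m=np.zeros(g.shape,bool);m[145:222,262:292]=W[145:222,262:292,2]>15; fit("roller depth",m,None)
m=np.zeros(g.shape,bool);m[145:222,262:292]=(W[145:222,262:292,2]>38); fit("roller top",m,None); print(np.percentile(W[m][:,2],[50,90,99]))
m=np.zeros(g.shape,bool);m[145:222,262:292]=g[145:222,262:292]>50; fit("roller col",m,26)
for n,(u,v) in dict(jar=(307,135),spare=(253,234),spacer=(300,235),matL=(217,190),pin0=(277,156),pin1=(277,214)).items(): print(n,W[v,u].round(1))
v,u=188,0
print(W[125:250:1,230,2][::10].round(1))
E
```

```text
solid 137 [ 563.5 -164.1] mid [ 560.4 -164.1] ang -1.03 ext 254.3 17.6
dash 81 [558.8  52.4] mid [561.3  52.4] ang -0.66 ext 238.7 6.5
roller depth 763 [542.3 -46.2] mid [465.  -42.4] ang -2.8 ext 365.6 79.1
roller top 598 [542.2 -46.3] mid [455.6 -39.7] ang -4.39 ext 349.2 72.1
[  45.76403471   50.39004372 1332.36483213]
roller col 679 [547.8 -49.7] mid [548.4 -49.7] ang 1.43 ext 202.0 38.4
jar [ 700.5 -140.7   68.1]
spare [388.5  21.7  88.8]
spacer [ 393.  -122.2   28.1]
matL [533.4 139.3   3.3]
pin0 [649.1 -51.2   3.1]
pin1 [456.1 -51.1  30.9]
[ 0.1  3.5  7.7  7.2  5.8 -1.   5.2  1.5  4.1  4.2  8.8  9.2 -3. ]
```

```bash
ls pics
```

```text
side0.npz
side0.png
top0.npz
top0.png
topz.png
```

View pics/topz.png

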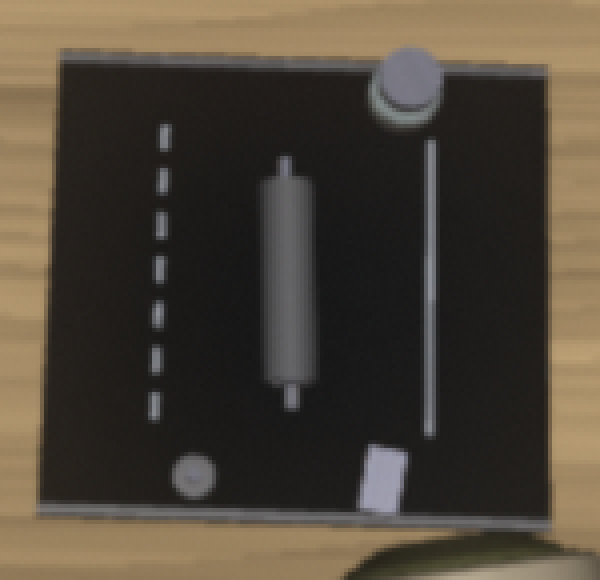

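```bash
python3 -m pendant '[[[0,0.1,0.12,0,20],[0,0.36,0.42,-0.03,68.4],[0,0.36,0.42,-0.03,68.4],[0,0.36,0.42,-0.03,68.4],[0,0.36,0.42,-0.03,68.4],[0,0.36,0.42,-0.03,68.4],[0,0.36,0.42,-0.03,68.4],[0,0.36,0.42,-0.03,68.4],[0,0.36,0.42,-0.03,68.4],[0,0.36,0.42,-0.03,68.4],[0,0.36,0.42,-0.03,68.4],[0,0.36,0.42,-0.03,68.4],[0,0.36,0.42,-0.03,68.4],[0,0.36,0.42,-0.03,68.4],[0,0.36,0.42,-0.03,68.4],[0,0.36,0.42,-0.03,68.4]]]'
cat >> h.py <<'E'
from scipy.spatial.transform import Rotation as Ro
from rig import monitor
def wcam(name):
    s=monitor.sense(); p,d=vision.capture("wrist"); ci=vision.camera_info("wrist")
    cv2.imwrite(f"pics/{name}.png",p[:,:,::-1])
    T=np.eye(4);q=s["ee_rot"];T[:3,:3]=Ro.from_quat([q[1],q[2],q[3],q[0]]).as_matrix();T[:3,3]=s["eef_pos"]
    C=np.linalg.inv(T@ci["hand_eye"]); ci["R"]=C[:3,:3];ci["t"]=C[:3,3]
    np.savez(f"pics/{name}.npz",p=p,d=d,R=ci["R"],t=ci["t"])
    print("t",s["time_s"],"pos",s["eef_pos"].round(1),"F",s["force"].round(1),"w",round(s["grip_width"],2)); return p,d,ci
E
python3 -c "
from h import *
wcam('w1')"
```

```text
time_s: 1.7
eef_pos: [553.2, -69.0, 201.5]
ee_rot: [0.0, 1.0, -0.0, 0.0]
force: [0.2, 0.0, 1.2]
grip_width: 0.501
t 1.7 pos [553.2 -69.  201.5] F [0.2 0.  1.2] w 0.5
```

View pics/w1.png

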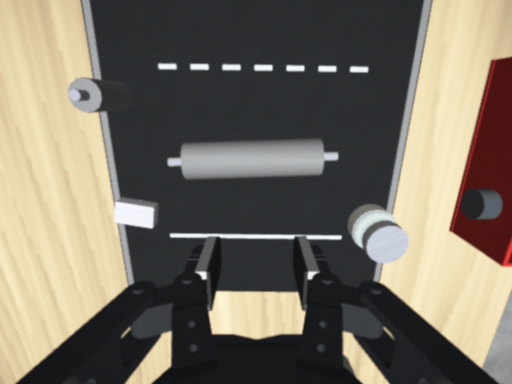

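The wrist view shows the roller from (167,161) to (338,156), the solid line along row 237 (columns 171–341), the jar at (375,230) and the spacer at (136,213). I'll measure from this view.

```bash
cat >> h.py <<'E'
def fitpts(P):
    c=P.mean(0);_,s,vt=np.linalg.svd(P-c,full_matrices=False);a=vt[0]*np.sign(vt[0][0]);n=np.array([-a[1],a[0]])
    q=(P-c)@a;r=(P-c)@n
    return (c+a*(q.max()+q.min())/2+n*(r.max()+r.min())/2), np.degrees(np.arctan2(a[1],a[0])),np.ptp(q),np.ptp(r)
def load(name):
    z=np.load(f"pics/{name}.npz");ci=vision.camera_info("wrist");ci["R"]=z["R"];ci["t"]=z["t"];return z["p"],z["d"],ci
def roller(p,ci,box):
    # silhouette sides: tangent-plane method. box=(u0,v0,u1,v1); per-column edges
    u0,v0,u1,v1=box; g=p[v0:v1,u0:u1].min(2).astype(float)
    o=-ci["R"].T@ci["t"]; ys=[];xs=[]
    for i in range(u1-u0):
        m=np.nonzero(g[:,i]>60)[0]
        if len(m)<8: continue
        a,b=m.min(),m.max()
        def sub(k0,k1): # subpixel crossing between k0 (below) and k1(above)
            return k0+(60-g[k0,i])/(g[k1,i]-g[k0,i])*(k1-k0)
        if a==0 or b==len(g)-1: continue
        e=[sub(a-1,a)+v0, sub(b+1,b)+v0]
        d=ray(ci,[[u0+i,e[0]],[u0+i,e[1]]])@ci["R"]
        # approx: axis along x; in y-z plane tangents bisector -> passes through axis
        an=np.arctan2(d[:,1],-d[:,2]); mid=an.mean(); half=abs(an[0]-an[1])/2
        yc=o[1]+np.tan(mid)*(o[2]-26)
        dm=d.mean(0); s=(26-o[2])/dm[2]
        rad=np.sin(half)*np.hypot(o[2]-26,yc-o[1])
        xs.append(o[0]+s*dm[0]); ys.append(yc); 
    xs=np.array(xs);ys=np.array(ys); return xs,ys,rad
E
python3 - <<'E'
from h import *
p,d,ci=load("w1"); g=p.min(2)
def pts(box,z,th=120,wts=False):
    u0,v0,u1,v1=box; m=g[v0:v1,u0:u1]>th; v,u=np.nonzero(m); return onplane(ci,np.c_[u+u0,v+v0],z)[:,:2]
print("solid",fitpts(pts((160,228,348,244),4)))
print("dash",fitpts(pts((150,60,376,76),4)))
print("roller pins+body",fitpts(pts((160,135,345,182),26,60)))
for n,b in dict(pinL=(164,152,180,170),pinR=(325,148,342,166)).items(): print(n,fitpts(pts(b,26,100)))
xs,ys,rad=roller(p,ci,(184,120,322,200)); c=np.polyfit(xs-xs.mean(),ys,1); print("axis",xs.min(),xs.max(),xs.mean(),c[1],np.degrees(np.arctan(c[0])),rad, np.std(ys-np.polyval(c,xs-xs.mean())))
W=cloud(ci,d); print("jar",W[240,385],"spacer",W[208,136],"top of roller",W[145:175:5,250].round(1)); print("spare",W[95,80])
E
```

```text
solid (array([ 551.27374018, -165.14980359]), np.float64(-0.883222521907122), np.float64(240.71633521750888), np.float64(7.568499608733689))
dash (array([560.37592299,  51.21649247]), np.float64(-0.8660930697792357), np.float64(241.50503378557488), np.float64(6.7220978188674785))
roller pins+body (array([547.07437547, -51.03779733]), np.float64(1.884814911041629), np.float64(205.30639227398723), np.float64(45.45841566982315))
pinL (array([453.53410966, -53.80833286]), np.float64(13.776615071742711), np.float64(16.3749979126774), np.float64(11.225241594209063))
pinR (array([641.52374818, -47.38088988]), np.float64(-1.7661936233139002), np.float64(16.117064322242296), np.float64(10.000824946515111))
axis 466.23832376166536 629.294497254056 547.8918547194339 -50.70611138005754 1.780606180642708 21.124426949248736 0.09898785622604066
jar [ 699.89267731 -136.07429955   68.65204913] spacer [ 398.91258048 -114.41423966   24.24511633] top of roller [[545.4 -32.6  36.8]
 [545.5 -37.4  41.6]
 [545.5 -42.4  45.1]
 [545.5 -47.5  47.5]
 [545.5 -53.4  46.7]
 [545.4 -59.6  44.9]]
spare [395.18995461  20.53164319  88.13871803]
```

```bash
python3 -m pendant '[[[0,-0.005,0.027,-0.05,1.8],[0,-0.005,0.027,-0.10,1.8],[0,-0.005,0.027,-0.141,1.8],[0,-0.005,0.027,-0.145,1.8],[0,-0.005,0.027,-0.147,1.8],[0,-0.005,0.027,-0.149,1.8],[0,-0.005,0.027,-0.150,1.8],[0,-0.005,0.027,-0.150,1.8]]]'; python3 -c "
from h import *
wcam('w2')"
```

```text
time_s: 2.55
eef_pos: [549.3, -41.3, 52.7]
ee_rot: [0.0, 1.0, 0.016, 0.001]
force: [-0.3, 0.9, 0.6]
grip_width: 0.501
t 2.55 pos [549.3 -41.3  52.7] F [-0.3  0.9  0.6] w 0.5
```

View pics/w2.png

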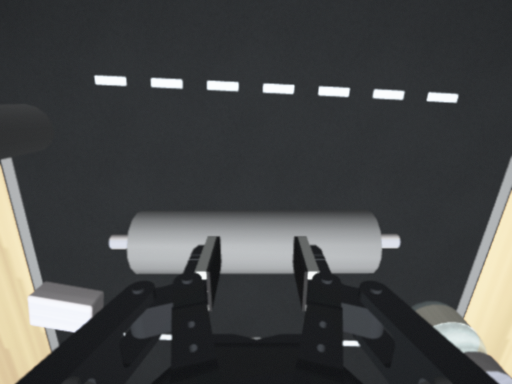

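The roller is centred on row 242 and parallel to the jaw, and both fingertips are over its top. I'll creep down.

```bash
python3 -m pendant '[[[0,0,0,-0.002,0],[0,0,0,-0.004,0],[0,0,0,-0.004,0]]]' | egrep 'pos|force'; python3 -m pendant '[[[0,0,0,-0.001,0],[0,0,0,-0.002,0],[0,0,0,-0.002,0]]]'| egrep 'pos|force'
```

```text
eef_pos: [548.5, -41.0, 47.1]
force: [-0.3, 0.1, 0.2]
eef_pos: [548.8, -41.0, 45.8]
force: [-1.0, 0.4, 4.9]
```

```bash
python3 -m pendant '[[[0,0,-0.004,-0.0002,0],[0,0.0003,-0.008,-0.0002,0],[0,0.0004,-0.012,-0.0002,0],[0,0.0005,-0.016,-0.0002,0],[0,0.0006,-0.020,-0.0002,0]]]' | egrep 'time|pos|force'; python3 -c "
from h import *
p,d,ci=wcam('w3')"
```

```text
time_s: 3.7
eef_pos: [549.5, -61.3, 46.0]
force: [-3.2, -0.7, 8.5]
t 3.7 pos [549.5 -61.3  46. ] F [-3.2 -0.7  8.5] w 0.5
```

View pics/w3.png

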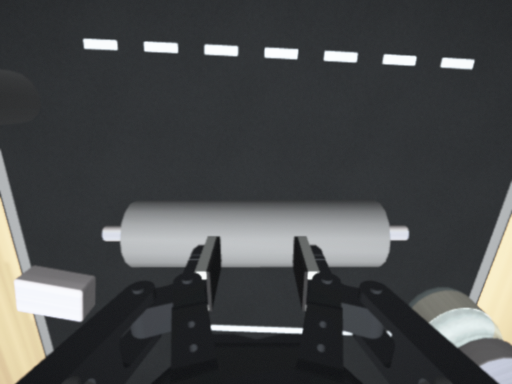

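```bash
cat >> h.py <<'E'
def meas(name,box,boxR=None):
    p,d,ci=load(name)
    xs,ys,rad=roller(p,ci,box); c=np.polyfit(xs-548,ys,1); print(name,"axis y@548",c[1].round(1),"yaw",np.degrees(np.arctan(c[0])).round(2),"rad",rad.round(1),"std",np.std(ys-np.polyval(c,xs-548)).round(2),len(xs))
E
python3 - <<'E'
from h import *
meas("w1",(184,120,322,200)); meas("w2",(135,190,195,300));meas("w2",(230,190,288,300)); meas("w3",(228,180,290,300));meas("w3",(130,180,190,300))
for n in("w2","w3"):
    p,d,ci=load(n);g=p.min(2); 
    L,R=((105,228,126,256),(383,228,406,256)) if n=="w2" else ((98,220,120,248),(391,220,412,248))
    for b in (L,R):
        u0,v0,u1,v1=b;v,u=np.nonzero(g[v0:v1,u0:u1]>100);P=onplane(ci,np.c_[u+u0,v+v0],26);print(n,P.min(0).round(1),P.max(0).round(1),np.median(P,0).round(1))
E
```

```text
w1 axis y@548 -50.7 yaw 1.78 rad 21.1 std 0.1 138
w2 axis y@548 -44.6 yaw 7.92 rad 21.2 std 2.38 60
w2 axis y@548 -51.2 yaw 1.67 rad 21.8 std 0.05 58
w3 axis y@548 -61.1 yaw 1.95 rad 21.9 std 0.04 62
w3 axis y@548 -58.5 yaw 5.34 rad 19.5 std 2.87 60
w2 [444.4 -60.1  26. ] [457.4 -48.5  26. ] [451.2 -54.3  26. ]
w2 [637.5 -53.2  26. ] [651.1 -41.9  26. ] [644.1 -47.5  26. ]
w3 [444.8 -70.   26. ] [457.7 -59.2  26. ] [451.5 -64.6  26. ]
w3 [638.2 -63.   26. ] [651.4 -52.3  26. ] [644.8 -57.6  26. ]
```

It rolls by exactly half the finger's travel, with no slip. I'll finish this stroke with a slight yaw, then lift.

```bash
python3 -m pendant '[[[0,0.0001,-0.004,0.0002,-0.2],[0,0.0002,-0.008,0.0002,-0.4],[0,0.0003,-0.012,0.0002,-0.6],[0,0.0004,-0.016,0.0002,-0.8],[0,0.0004,-0.018,0.0002,-0.9],[0,0.0004,-0.018,0.0002,-0.9]]]' | egrep 'time|pos|force'
python3 -m pendant '[[[0,0,0,0.008,0],[0,0,0,0.015,0],[0,0,0,0.015,0]]]' | egrep 'time|pos|force'
 python3 -c "
from h import *
p,d,ci=wcam('w4'); meas('w4',(232,160,284,300))"
```

```text
time_s: 4.35
eef_pos: [550.0, -79.5, 45.9]
force: [-1.8, -0.5, 5.7]
time_s: 4.65
eef_pos: [550.2, -79.1, 61.5]
force: [-0.0, 0.8, -0.3]
t 4.65 pos [550.2 -79.1  61.5] F [-0.   0.8 -0.3] w 0.5Traceback (most recent call last):
  File "<string>", line 3, in <module>
    p,d,ci=wcam('w4'); meas('w4',(232,160,284,300))
                       ~~~~^^^^^^^^^^^^^^^^^^^^^^^^
  File "h.py", line 55, in meas
    xs,ys,rad=roller(p,ci,box); c=np.polyfit(xs-548,ys,1); print(name,"axis y@548",c[1].round(1),"yaw",np.degrees(np.arctan(c[0])).round(2),"rad",rad.round(1),"std",np.std(ys-np.polyval(c,xs-548)).round(2),len(xs))
              ~~~~~~^^^^^^^^^^
  File "h.py", line 52, in roller
    xs=np.array(xs);ys=np.array(ys); return xs,ys,rad
                                                  ^^^
UnboundLocalError: cannot access local variable 'rad' where it is not associated with a value
```

View pics/w4.png

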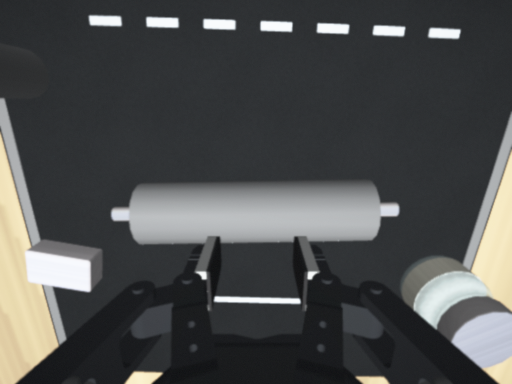

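```bash
python3 -c "
from h import *
meas('w4',(232,160,284,280));meas('w4',(225,160,290,270))"
```

```text
w4 axis y@548 -69.7 yaw 1.9 rad 21.9 std 0.05 52
w4 axis y@548 -69.7 yaw 1.89 rad 22.0 std 0.04 65
```

Tool yaw through the top contact doesn't turn the roller: it still reads 1.9°. I'll roll straight for most of the way and fix the yaw separately near the end.

```bash
python3 -m pendant '[[[0,0,0.019,0,1.0],[0,0,0.019,-0.010,1.0],[0,0,0.019,-0.0142,1.0],[0,0,0.019,-0.0152,1.0],[0,0.0002,0.015,-0.0152,1.0],[0,0.0003,0.011,-0.0152,1.0],[0,0.0004,0.007,-0.0152,1.0],[0,0.0005,0.003,-0.0152,1.0],[0,0.0006,-0.001,-0.0152,1.0],[0,0.0007,-0.005,-0.0152,1.0],[0,0.0008,-0.009,-0.0152,1.0],[0,0.0010,-0.013,-0.0152,1.0],[0,0.0012,-0.017,-0.0152,1.0],[0,0.0013,-0.021,-0.0152,1.0],[0,0.0013,-0.021,-0.0152,1.0],[0,0.0013,-0.021,-0.008,1.0],[0,0.0013,-0.021,0,1.0],[0,0.0013,-0.021,0,1.0]]]' | egrep 'time|pos|force'
 python3 -c "
from h import *
p,d,ci=wcam('w5'); meas('w5',(225,140,290,270))"
```

```text
time_s: 6.5
eef_pos: [551.5, -100.4, 61.2]
force: [-0.7, 0.4, 0.2]
t 6.5 pos [ 551.5 -100.4   61.2] F [-0.7  0.4  0.2] w 0.5
w5 axis y@548 -90.8 yaw 1.86 rad 22.1 std 0.03 65
```

View pics/w5.png

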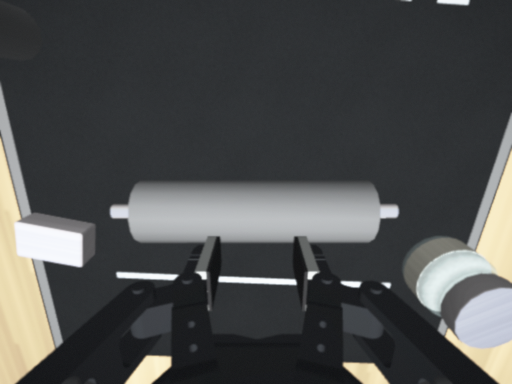

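Row 212 roller, y = -90.8, yaw unchanged. I'll make two more strokes with the same pattern.

```bash
python3 -m pendant '[[[0,0,0.019,0,0],[0,0,0.019,-0.010,0],[0,0,0.019,-0.0142,0],[0,0,0.019,-0.0152,0],[0,0.0002,0.015,-0.0152,0],[0,0.0003,0.011,-0.0152,0],[0,0.0004,0.007,-0.0152,0],[0,0.0005,0.003,-0.0152,0],[0,0.0006,-0.001,-0.0152,0],[0,0.0007,-0.005,-0.0152,0],[0,0.0008,-0.009,-0.0152,0],[0,0.0010,-0.013,-0.0152,0],[0,0.0012,-0.017,-0.0152,0],[0,0.0013,-0.021,-0.0152,0],[0,0.0013,-0.021,-0.0152,0],[0,0.0013,-0.021,-0.008,0],[0,0.0013,-0.021,0,0],[0,0.0013,-0.021,0,0]]]' | egrep 'time|pos|force'
 python3 -c "
from h import *
p,d,ci=wcam('w6'); meas('w6',(225,140,290,260))"
```

```text
time_s: 8.35
eef_pos: [552.8, -121.4, 61.3]
force: [-0.6, 0.3, 0.8]
t 8.35 pos [ 552.8 -121.4   61.3] F [-0.6  0.3  0.8] w 0.5Traceback (most recent call last):
  File "<string>", line 3, in <module>
    p,d,ci=wcam('w6'); meas('w6',(225,140,290,260))
                       ~~~~^^^^^^^^^^^^^^^^^^^^^^^^
  File "h.py", line 55, in meas
    xs,ys,rad=roller(p,ci,box); c=np.polyfit(xs-548,ys,1); print(name,"axis y@548",c[1].round(1),"yaw",np.degrees(np.arctan(c[0])).round(2),"rad",rad.round(1),"std",np.std(ys-np.polyval(c,xs-548)).round(2),len(xs))
              ~~~~~~^^^^^^^^^^
  File "h.py", line 52, in roller
    xs=np.array(xs);ys=np.array(ys); return xs,ys,rad
                                                  ^^^
UnboundLocalError: cannot access local variable 'rad' where it is not associated with a value
```

```bash
python3 -c "
from h import *
meas('w6',(225,140,290,252))"
```

```text
w6 axis y@548 -111.6 yaw 1.76 rad 21.9 std 0.02 65
```

View pics/w6.png

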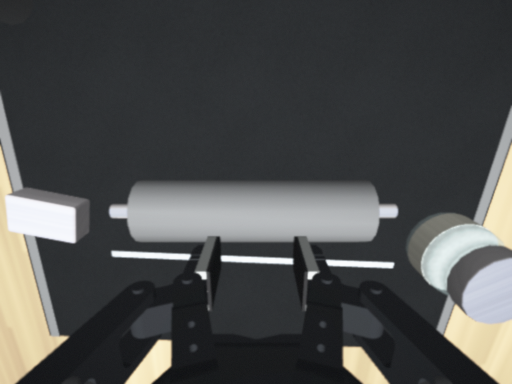

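```bash
python3 -m pendant '[[[0,0,0.019,0,0],[0,0,0.019,-0.010,0],[0,0,0.019,-0.0142,0],[0,0,0.019,-0.0152,0],[0,0.0002,0.015,-0.0152,0],[0,0.0003,0.011,-0.0152,0],[0,0.0004,0.007,-0.0152,0],[0,0.0005,0.003,-0.0152,0],[0,0.0006,-0.001,-0.0152,0],[0,0.0007,-0.005,-0.0152,0],[0,0.0008,-0.009,-0.0152,0],[0,0.0010,-0.013,-0.0152,0],[0,0.0012,-0.017,-0.0152,0],[0,0.0013,-0.021,-0.0152,0],[0,0.0013,-0.021,-0.0152,0],[0,0.0013,-0.021,-0.008,0],[0,0.0013,-0.021,0,0],[0,0.0013,-0.021,0,0]]]' | egrep 'time|pos|force'
 python3 -c "
from h import *
p,d,ci=wcam('w7'); meas('w7',(225,140,290,241))"
```

```text
time_s: 10.2
eef_pos: [554.1, -142.4, 61.2]
force: [-0.2, 1.0, -0.1]
t 10.2 pos [ 554.1 -142.4   61.2] F [-0.2  1.  -0.1] w 0.5Traceback (most recent call last):
  File "<string>", line 3, in <module>
    p,d,ci=wcam('w7'); meas('w7',(225,140,290,241))
                       ~~~~^^^^^^^^^^^^^^^^^^^^^^^^
  File "h.py", line 55, in meas
    xs,ys,rad=roller(p,ci,box); c=np.polyfit(xs-548,ys,1); print(name,"axis y@548",c[1].round(1),"yaw",np.degrees(np.arctan(c[0])).round(2),"rad",rad.round(1),"std",np.std(ys-np.polyval(c,xs-548)).round(2),len(xs))
              ~~~~~~^^^^^^^^^^
  File "h.py", line 52, in roller
    xs=np.array(xs);ys=np.array(ys); return xs,ys,rad
                                                  ^^^
UnboundLocalError: cannot access local variable 'rad' where it is not associated with a value
```

View pics/w7.png

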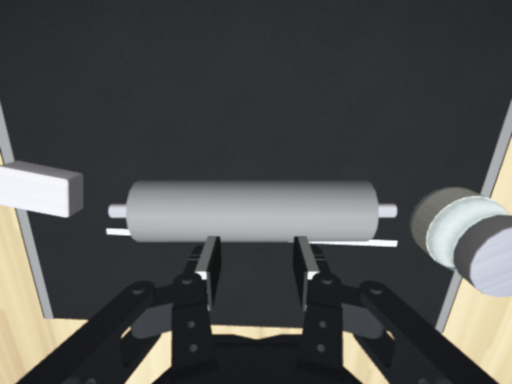

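The roller is at row 212 as expected, y about -132.4. One more full stroke comes next, then a lift for a clear view.

```bash
python3 -m pendant '[[[0,0,0.019,0,0],[0,0,0.019,-0.010,0],[0,0,0.019,-0.0142,0],[0,0,0.019,-0.0152,0],[0,0.0002,0.015,-0.0152,0],[0,0.0003,0.011,-0.0152,0],[0,0.0004,0.007,-0.0152,0],[0,0.0005,0.003,-0.0152,0],[0,0.0006,-0.001,-0.0152,0],[0,0.0007,-0.005,-0.0152,0],[0,0.0008,-0.009,-0.0152,0],[0,0.0010,-0.013,-0.0152,0],[0,0.0012,-0.016,-0.0152,0],[0,0.0012,-0.018,-0.0152,0],[0,0.0012,-0.018,-0.0152,0],[0,0.0012,-0.018,-0.008,0],[0,0,-0.018,0.04,0],[0,0,-0.018,0.09,0],[0,0,-0.018,0.10,0],[0,0,-0.018,0.10,0]]]' | egrep 'time|pos|force'
 python3 -c "
from h import *
p,d,ci=wcam('w8')"
```

```text
time_s: 12.25
eef_pos: [554.2, -160.6, 161.8]
force: [-0.6, -0.1, 0.2]
t 12.25 pos [ 554.2 -160.6  161.8] F [-0.6 -0.1  0.2] w 0.5
```

View pics/w8.png

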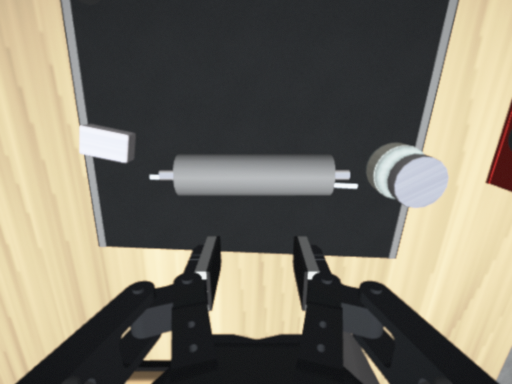

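```bash
cat >> h.py <<'E'
def ptsz(name,box,z,th):
    p,d,ci=load(name); u0,v0,u1,v1=box; v,u=np.nonzero(p[v0:v1,u0:u1].min(2)>th); P=onplane(ci,np.c_[u+u0,v+v0],z)[:,:2]
    print(name,box,"min",P.min(0).round(1),"max",P.max(0).round(1),"mid",((P.min(0)+P.max(0))/2).round(1),"mean",P.mean(0).round(1))
E
python3 - <<'E'
from h import *
meas("w8",(180,135,330,220))
ptsz("w8",(146,168,158,184),4,150); ptsz("w8",(351,178,362,194),4,150)
ptsz("w8",(158,167,173,184),26,100); ptsz("w8",(337,166,353,181),26,100)
E
```

```text
w8 axis y@548 -151.7 yaw 1.81 rad 21.8 std 0.04 150
w8 (146, 168, 158, 184) min [ 431.7 -166.4] max [ 440.  -161.3] mid [ 435.9 -163.9] mean [ 435.9 -163.8]
w8 (351, 178, 362, 194) min [ 664.  -169.6] max [ 671.6 -164.6] mid [ 667.8 -167.1] mean [ 667.8 -167. ]
w8 (158, 167, 173, 184) min [ 448.9 -160.1] max [ 464.5 -149.1] mid [ 456.7 -154.6] mean [ 456.9 -154.4]
w8 (337, 166, 353, 181) min [ 638.6 -153.2] max [ 653.4 -142.9] mid [ 646. -148.] mean [ 645.8 -148. ]
```

Measured: the roller axis is at y=-151.6, yaw 1.8°, x mid 551.2. The line is at (551.7,-165.5), yaw -0.8°. The rubber resists yawing from the top, so I'll square the roller by closing the jaws lightly across it where it lies, with no lift, and then roll the last 14 mm. First I turn and straddle it.

```bash
python3 -m pendant '[[[-0.25,-0.003,0.009,0,8.5],[-0.25,-0.003,0.009,0,17],[-0.25,-0.003,0.009,0,25.5],[-0.25,-0.003,0.009,0,34],[-0.25,-0.003,0.009,0,42.5],[-0.25,-0.003,0.009,0,51],[-0.25,-0.003,0.009,0,59.5],[-0.25,-0.003,0.009,-0.02,68],[-0.25,-0.003,0.009,-0.04,76.5],[-0.25,-0.003,0.009,-0.06,85],[-0.25,-0.003,0.009,-0.08,87.3],[-0.25,-0.003,0.009,-0.095,87.3],[-0.25,-0.003,0.009,-0.095,87.3],[-0.25,-0.003,0.009,-0.095,87.3]]]' 
 python3 -c "
from h import *
p,d,ci=wcam('w9')"
```

```text
time_s: 13.7
eef_pos: [550.0, -150.8, 64.3]
ee_rot: [-0.001, 0.712, 0.702, -0.0]
force: [0.2, 0.1, -0.7]
grip_width: 0.623
t 13.7 pos [ 550.  -150.8   64.3] F [ 0.2  0.1 -0.7] w 0.62
```

View pics/w9.png

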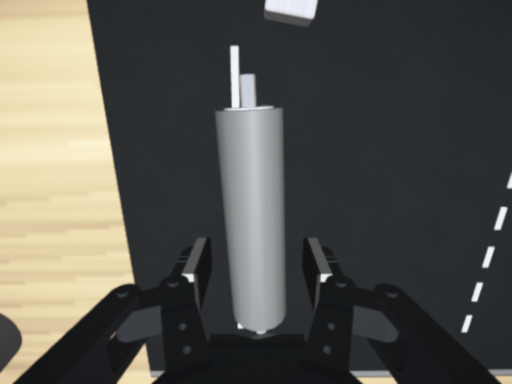

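The roller lies between the open fingers, with its axis near column 255 at the finger level and clearance on both sides. Next I descend and close lightly.

```bash
python3 -m pendant '[[[-0.25,0,-0.0003,-0.02,0],[-0.25,0,-0.0003,-0.04,0],[-0.25,0,-0.0003,-0.052,0],[-0.25,0,-0.0003,-0.052,0]]]' 20 | egrep 'time|pos|force|grip'
python3 -m pendant '[[[-0.15,0,0,0,0],[-0.10,0,0,0,0],[-0.06,0,0,0,0],[-0.04,0,0,0,0],[-0.02,0,0,0,0],[0,0,0,0,0],[0,0,0,0,0]]]' 20| egrep 'time|pos|force|grip'
```

```text
time_s: 14.15
eef_pos: [550.0, -151.0, 12.3]
force: [1.0, -0.5, -0.3]
grip_width: 0.624
time_s: 14.85
eef_pos: [551.0, -151.6, 14.3]
force: [-2.5, -0.4, 5.7]
grip_width: 0.51
```

```bash
python3 -m pendant '[[[-0.1,0,0,0,0],[-0.25,0,0,0,0],[-0.25,0,0,0,0],[-0.25,0,0,0.03,0],[-0.25,0,0,0.08,0],[-0.25,0,0,0.12,0],[-0.25,0,0,0.147,0],[-0.25,0,0,0.147,0],[-0.25,0,0,0.147,0]]]' 20 | egrep 'time|pos|force|grip'
 python3 -c "
from h import *
p,d,ci=wcam('w10')
p,d=vision.capture('top'); cv2.imwrite('pics/top1.png',cv2.resize(p[115:260,205:355,::-1],None,fx=4,fy=4))"
```

```text
time_s: 15.75
eef_pos: [550.4, -151.2, 160.1]
force: [-0.3, -0.0, -0.8]
grip_width: 0.626
t 15.75 pos [ 550.4 -151.2  160.1] F [-0.3 -0.  -0.8] w 0.63
```

View pics/w10.png

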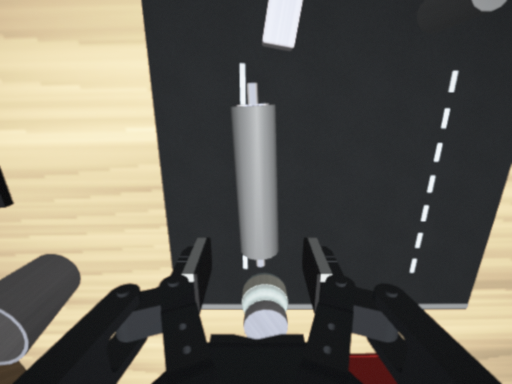

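Run:
```python
from h import *
ptsz("w10",(246,80,260,101),26,100); ptsz("w10",(255,261,268,270),26,100)
ptsz("w10",(237,60,246,84),4,140); ptsz("w10",(240,258,250,274),4,140)
# axis from silhouettes per row (tangent bisector in y-z plane)
p,d,ci=load("w10"); o=-ci["R"].T@ci["t"]; X=[];Y=[]
for v in range(112,250):
    g=p[v,225:290].min(1).astype(float); m=np.nonzero(g>60)[0]; a,b=m.min(),m.max()
    e=[a-1+(60-g[a-1])/(g[a]-g[a-1]), b+1-(60-g[b+1])/(g[b]-g[b+1])]
    r=ray(ci,[[225+e[0],v],[225+e[1],v]])@ci["R"]
    an=np.arctan2(r[:,1],-r[:,2]); yc=o[1]+np.tan(an.mean())*(o[2]-26); dm=r.mean(0); X.append(o[0]+(26-o[2])/dm[2]*dm[0]); Y.append(yc)
X=np.array(X);Y=np.array(Y);c=np.polyfit(X-551,Y,1);print("axis",X.min(),X.max(),c[1],np.degrees(np.arctan(c[0])),np.std(Y-np.polyval(c,X-551)))
```

```text
w10 (246, 80, 260, 101) min [ 450.4 -158.9] max [ 466.6 -148.4] mid [ 458.5 -153.6] mean [ 458.8 -153.4]
w10 (255, 261, 268, 270) min [ 646.5 -152.1] max [ 654.8 -142.6] mid [ 650.6 -147.4] mean [ 650.  -147.3]
w10 (237, 60, 246, 84) min [ 431.1 -165.7] max [ 449.9 -160.4] mid [ 440.5 -163.1] mean [ 440.9 -163.2]
w10 (240, 258, 250, 274) min [ 656.2 -169.2] max [ 671.1 -163.7] mid [ 663.6 -166.4] mean [ 663.3 -166.4]
axis 477.67639898778333 630.3968107722362 -150.36903725503026 1.7185373151698256 0.041075450610805864
```

The jaws closed to 43 mm but the yaw is still 1.72° (line -0.84°), so the light squeeze didn't turn it. The closing pads also pressed down about 6 N. I'll use the half-open fingers as a fork instead: straddle without squeezing, then twist so diagonal pad corners swing the ends.

```bash
python3 -m pendant '[[[-0.25,0.001,0.0008,-0.05,0],[-0.25,0.001,0.0008,-0.1,0],[-0.25,0.001,0.0008,-0.13,0],[-0.25,0.001,0.0008,-0.146,0],[-0.25,0.001,0.0008,-0.146,0],[-0.25,0.001,0.0008,-0.146,-7],[-0.25,0.001,0.0008,-0.146,-12],[-0.25,0.001,0.0008,-0.146,-14],[-0.25,0.001,0.0008,-0.146,-15],[-0.25,0.001,0.0008,-0.146,-16],[-0.25,0.001,0.0008,-0.146,-17],[-0.25,0.001,0.0008,-0.146,-18],[-0.25,0.001,0.0008,-0.146,-18]]]' 40 | egrep 'time|pos|force|grip|rot'
 python3 -c "
from h import *
print(monitor.sense()['wrist_torque']); wcam('w11')"
```

```text
time_s: 17.15
eef_pos: [551.7, -150.6, 14.6]
ee_rot: [0.0, 0.813, 0.582, 0.0]
force: [-0.2, 0.0, 2.7]
grip_width: 0.622
[-0.01508674  0.02826831  0.09216326]
t 17.15 pos [ 551.7 -150.6   14.6] F [-0.2  0.   2.7] w 0.62
```

View pics/w11.png

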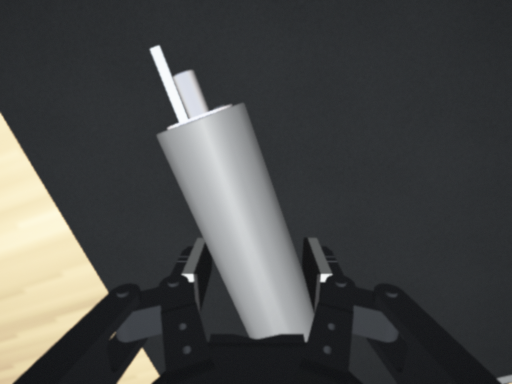

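```bash
cat >> h.py <<'E'
def axis(name,rows,c0,c1,th=60):
    # rows range; walk out from seed column line c0(row0)->c1(row1) to both edges
    p,d,ci=load(name); G=cv2.GaussianBlur(p.min(2),(3,3),0).astype(float); L=[];R=[]
    for v in range(*rows):
        s=int(round(c0+(c1-c0)*(v-rows[0])/(rows[1]-rows[0])))
        g=G[v]; a=s
        while g[a]>th:a-=1
        L.append((a+(th-g[a])/(g[a+1]-g[a]),v)); b=s
        while g[b]>th:b+=1
        R.append((b-(th-g[b])/(g[b-1]-g[b]),v))
    N=[]
    for e in (L,R):
        r=ray(ci,e)@ci["R"]; _,s,vt=np.linalg.svd(r); N.append(vt[2])
    a=np.cross(*N);a/=np.linalg.norm(a);a*=np.sign(a[0])
    o=-ci["R"].T@ci["t"]
    if N[0]@N[1]<0: N[1]=-N[1]
    n=N[0]+N[1]   # bisector plane
    if abs(n[1])<0.3: n=N[0]-N[1]
    y=o[1]-(n[0]*(551.5-o[0])+n[2]*(26-o[2]))/n[1]
    print(name,"yaw",np.degrees(np.arctan2(a[1],a[0])).round(2),"pitch",np.degrees(np.arcsin(a[2])).round(2),"y@551.5",y.round(2))
E
python3 - <<'E'
from h import *
axis("w10",(112,250),254,259); axis("w11",(145,225),210,245)
E
```

```text
w10 yaw 1.73 pitch 1.05 y@551.5 -150.32
w11 yaw 0.51 pitch 0.41 y@551.5 -149.43
```

The fork turns it: yaw went from 1.73° to 0.51°. It needs about 1.4° more.

```bash
python3 -m pendant '[[[-0.25,0,0,0,-0.8],[-0.25,0,0,0,-1.6],[-0.25,0,0,0,-1.6]]]' | egrep 'time|pos|force|grip|rot'
 python3 -c "
from h import *
print(monitor.sense()['wrist_torque']); wcam('w12');axis('w12',(145,225),210,245)"
```

```text
time_s: 17.5
eef_pos: [551.7, -150.5, 14.4]
ee_rot: [0.0, 0.821, 0.571, 0.0]
force: [0.1, 0.7, 3.3]
grip_width: 0.626
[-0.06653598 -0.0187428   0.13024342]
t 17.5 pos [ 551.7 -150.5   14.4] F [0.1 0.7 3.3] w 0.63
w12 yaw -0.92 pitch 0.34 y@551.5 -149.41
```

Yaw is -0.92°, within 0.1° of the line. I'll untwist, lift, turn back and look.

```bash
python3 -m pendant '[[[-0.25,0,0,0,8.5],[-0.25,0,0,0,17],[-0.25,0,0,0,17.5],[-0.25,0,0,0.05,17.5],[-0.25,0,0,0.1,17.5],[-0.25,0,0,0.14,9],[-0.25,0,0,0.146,0.5],[0,0,0,0.146,-8],[0,0,0,0.146,-16.5],[0,0,0,0.146,-25],[0,0,0,0.146,-33.5],[0,0,0,0.146,-42],[0,0,0,0.146,-50.5],[0,0,0,0.146,-59],[0,0,0,0.146,-67.5],[0,0,0,0.146,-70.4],[0,0,0,0.146,-70.4],[0,0,0,0.146,-70.4]]]' | egrep 'time|pos|force|grip|rot'
 python3 -c "
from h import *
wcam('w13')"
```

```text
time_s: 19.35
eef_pos: [551.4, -150.4, 160.1]
ee_rot: [-0.0, 1.0, -0.007, -0.0]
force: [-0.3, -0.1, 0.1]
grip_width: 0.497
t 19.35 pos [ 551.4 -150.4  160.1] F [-0.3 -0.1  0.1] w 0.5
```

View pics/w13.png

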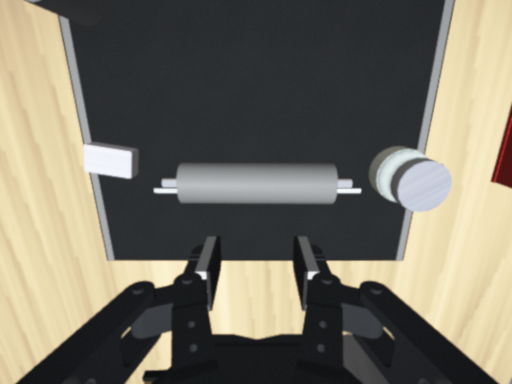

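Run:
```python
from h import *
meas("w13",(184,140,332,230))
ptsz("w13",(150,186,161,196),4,150); ptsz("w13",(354,186,364,196),4,150)
ptsz("w13",(158,176,176,187),26,90); ptsz("w13",(338,176,356,187),26,90)
```

```text
w13 axis y@548 -149.7 yaw -1.12 rad 21.9 std 0.04 148
w13 (150, 186, 161, 196) min [ 431.2 -165.6] max [ 438.7 -160.6] mid [ 434.9 -163.1] mean [ 435.1 -163.1]
w13 (354, 186, 364, 196) min [ 663.6 -168.7] max [ 671.1 -163.7] mid [ 667.3 -166.2] mean [ 667.2 -166.3]
w13 (158, 176, 176, 187) min [ 448.6 -151.7] max [ 464.5 -142.6] mid [ 456.5 -147.1] mean [ 456.7 -147.2]
w13 (338, 176, 356, 187) min [ 637.3 -154.2] max [ 653.  -145.1] mid [ 645.1 -149.7] mean [ 645.  -150.2]
```

The roller axis is at y=-149.7 and the line at -164.75 (x mids 550.8 and 551.1), so 15 mm are left, or 30 mm of finger travel. I'll come down onto the top carefully.

```bash
python3 -m pendant '[[[0,0,0.008,-0.05,0],[0,0,0.008,-0.095,0],[0,0,0.008,-0.109,0],[0,0,0.008,-0.112,0],[0,0,0.008,-0.1135,0],[0,0,0.008,-0.1135,0]]]' | egrep 'time|pos|force'
python3 -m pendant '[[[0,0,0,-0.0006,0],[0,0,0,-0.0010,0],[0,0,0,-0.0010,0]]]' | egrep 'time|pos|force'
```

```text
time_s: 20.0
eef_pos: [552.6, -143.1, 48.7]
force: [-0.3, -0.7, 0.8]
time_s: 20.3
eef_pos: [551.7, -142.6, 46.3]
force: [0.7, -0.6, 0.1]
```

```bash
python3 -m pendant '[[[0,0,0,-0.0006,0],[0,0,0,-0.0008,0]]]' | egrep 'time|pos|force'
python3 -m pendant '[[[0,0,-0.004,-0.0004,0],[0,0,-0.008,-0.0004,0],[0,0,-0.012,-0.0004,0],[0,0,-0.016,-0.0004,0]]]' | egrep 'time|pos|force'
```

```text
time_s: 20.5
eef_pos: [551.8, -142.7, 45.9]
force: [-3.0, 0.5, 8.3]
time_s: 20.9
eef_pos: [551.6, -159.0, 45.9]
force: [-4.8, 0.3, 11.9]
```

Firm contact at 12 N. I'll make the remaining 14 mm, settle and lift.

```bash
python3 -m pendant '[[[0,0,-0.004,0.0003,0],[0,0,-0.008,0.0003,0],[0,0,-0.011,0.0003,0],[0,0,-0.013,0.0003,0],[0,0,-0.014,0.0003,0],[0,0,-0.014,0.0003,0],[0,0,-0.014,0.005,0],[0,0,-0.014,0.015,0],[0,0,-0.010,0.06,0],[0,0,-0.005,0.11,0],[0,0,0,0.116,0],[0,0,0,0.116,0],[0,0,0,0.116,0]]]' | egrep 'time|pos|force'
python3 -c "
from h import *
wcam('w14')"
```

```text
time_s: 22.2
eef_pos: [551.1, -158.2, 159.5]
force: [0.6, -0.5, -0.3]
t 22.2 pos [ 551.1 -158.2  159.5] F [ 0.6 -0.5 -0.3] w 0.5
```

View pics/w14.png

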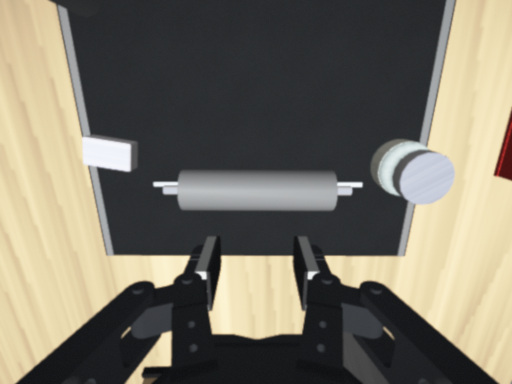

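Run:
```python
from h import *
meas("w14",(184,145,332,235))
ptsz("w14",(150,179,162,187),4,150); ptsz("w14",(354,179,366,187),4,150)
ptsz("w14",(164,185,176,199),26,90); ptsz("w14",(338,187,354,199),26,90)
```

```text
w14 axis y@548 -165.2 yaw -1.07 rad 21.8 std 0.04 148
w14 (150, 179, 162, 187) min [ 430.8 -166. ] max [ 440.4 -161. ] mid [ 435.6 -163.5] mean [ 435.9 -163.4]
w14 (354, 179, 366, 187) min [ 662.1 -168.8] max [ 671.5 -163.9] mid [ 666.8 -166.4] mean [ 666.6 -166.3]
w14 (164, 185, 176, 199) min [ 450.2 -168.4] max [ 463.3 -158. ] mid [ 456.7 -163.2] mean [ 456.8 -163.2]
w14 (338, 187, 354, 199) min [ 637.4 -171.8] max [ 653.5 -162.6] mid [ 645.4 -167.2] mean [ 645.2 -167.1]
```

Within 0.3 mm and 0.3°. I'll cross-check from a second viewpoint and with the top camera.

```bash
python3 -m pendant '[[[0,0,-0.04,0.03,0],[0,0,-0.08,0.05,0],[0,0,-0.09,0.05,0],[0,0,-0.09,0.05,0],[0,0,-0.09,0.05,0]]]' | egrep 'time|pos|force'
python3 -c "
from h import *
wcam('w15')
p,d=vision.capture('top'); cv2.imwrite('pics/top2.png',p[:,:,::-1])"
```

```text
time_s: 22.75
eef_pos: [551.1, -247.4, 208.7]
force: [0.4, 0.2, 0.2]
t 22.75 pos [ 551.1 -247.4  208.7] F [0.4 0.2 0.2] w 0.5
```

View pics/w15.png

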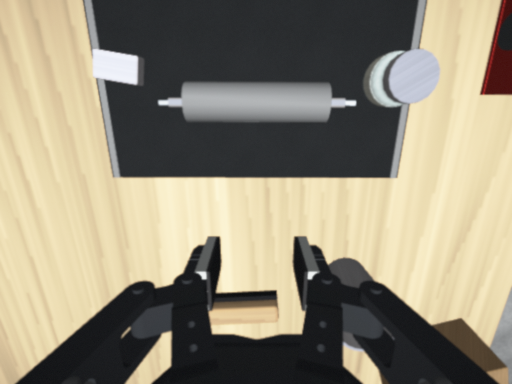

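View pics/top2.png

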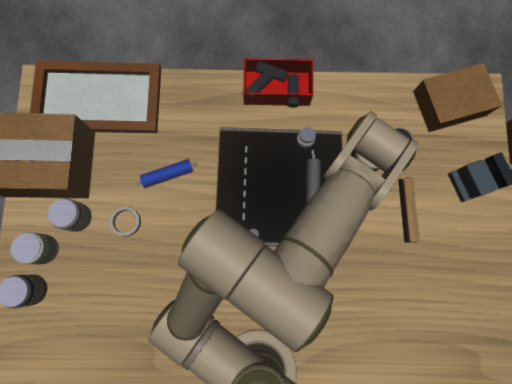

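From nearly straight above, the line's stubs at (163,102) and (351,103) run straight out of the roller's pins, and the jar and spacer stand where they were. Now the numbers.

Run:
```python
from h import *
meas("w15",(188,60,326,150))
ptsz("w15",(155,96,167,110),4,150); ptsz("w15",(348,96,360,110),4,150)
ptsz("w15",(170,94,182,110),26,90); ptsz("w15",(333,94,344,110),26,90)
print(monitor.sense()["time_s"])
```

```text
w15 axis y@548 -164.4 yaw -1.03 rad 22.1 std 0.13 138
w15 (155, 96, 167, 110) min [ 430.7 -165.4] max [ 440.9 -160.6] mid [ 435.8 -163. ] mean [ 436. -163.]
w15 (348, 96, 360, 110) min [ 662.2 -169.6] max [ 671.1 -163.7] mid [ 666.6 -166.6] mean [ 666.4 -167. ]
w15 (170, 94, 182, 110) min [ 451.8 -168.8] max [ 465.8 -154.7] mid [ 458.8 -161.7] mean [ 458.9 -162.6]
w15 (333, 94, 344, 110) min [ 638.  -171.2] max [ 650.2 -161.3] mid [ 644.1 -166.2] mean [ 644.1 -166.2]
22.85
```

```bash
python3 -c "
from rig import order; print(order.finish_job())"
```

```text
the job is handed in; nothing more can be done
None
```

The roller now lies still along the solid line, centred over it, and I handed the job in at about 23 s of the 51 s allowed. I rolled it there with six fingertip strokes on its top. In each stroke I measured, it moved half the finger's travel, so it turned over rather than dragged.

**Last checks:** Two wrist-camera views put the roller's axis within about 0.4 mm of the line across. The angles agree to about 0.3° (roller about -1.05°, line about -0.75 to -0.9°), and the middles differ by under 1 mm along it. The two views disagreed on which side the small sideways offset falls (-0.3 mm against +0.35 mm), which is within the calibration error. The gripper was clear of everything at the end.

**What did not go as planned:**
- **Straightening:** Turning the tool while pressing on the top did not turn the roller. Squeezing it lightly where it lay, with the jaws across it, did not either.
- **What worked:** About 15 mm short of the line I straddled the roller with half-open fingers and twisted them. That turned it about 2.7° in place, without lifting it, and the last stroke then rolled it onto the line.

**Other things:** The jar and the spacer looked unmoved in the last pictures, and so did the tape and the squeegee in the top view. The arm mostly hid the spare roller and the brush pot at the end, so I did not check those two. The arm never worked near them.

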